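Bolt the load-lock lid and start the pump

TASK

Lock the shut load-lock chamber: with one fingertip hold its long spring catch down while the other fingertip pushes the bolt's thumb plate fully home into the keeper, then let go so that the catch springs up behind it. Only then press the round start button on the pump control box right in, and let it come out again. Leave the loose things lying around where they are.

Things in the scene. Friction and masses are not known exactly. Their poses are not given: they have to be found in the camera images.
- chamber: steel load-lock box fixed to the bench, 250 x 290 mm (its x, y). Origin: centre of underside; -x is its front, y runs along the bolt towards the keeper. Front ledge 100 mm above the origin, x -125 to -15 mm, carries catch and bolt side by side, along y. Behind it the shut lid: top 112 mm, window rim 119 mm, window bolts 123 mm. Bolt guides and keeper: top 117 mm
- bolt_lug (a point): centre of the top edge of the bolt's upright steel thumb plate, 30 mm wide (chamber x), 8 mm thick (y), top 153 mm above the chamber origin; below it a 12 mm rod, top at 114 mm. At joint bolt = 0 it is at chamber (-45, -50, 153) mm; it slides in chamber +y, so a finger pushes its -y face
- bolt (a joint): slide of the bolt along chamber +y: 0 = drawn back (unlocked), 0.045 m = fully home in the keeper (end stop); starts at 0 to 4 mm; friction about 1.5 N. The catch's tooth stops it at about 6 mm unless the catch is down
- catch_top (a point): centre of the top of the spring catch, a flat aluminium bar 130 mm long (chamber y), 26 mm wide (x), parallel to the bolt, its centre line 45 mm nearer the chamber's front than the thumb plate's. Up, it is at chamber (-90, -35, 136) mm. It sinks level wherever it is pressed; a fingertip can slide along it
- catch (a joint): travel of the catch: 0 = up, 0.010 m = fully down (hard stop); spring 2 N at the start, 5 N fully down. The bolt passes when it is 6.5 mm or more down. Released, it springs up behind the bolt only when that is within about 3 mm of its end stop; short of this it stays down under the bolt
- control: black pump control box fixed to the bench, 120 x 90 mm (its x, y), 57 mm high, origin at the centre of its underside; it stands left or right of the chamber. On top: a round push button and, 57 mm farther along its +x, a slimmer fixed dial knob 18 mm across reaching 73 mm high.
- start_top (a point): centre of the top of the round grey start button (32 mm across) on the control box, 25 mm from the box's centre towards its -x end
- start (a joint): travel of the start button, 0 = out, 0.006 m = fully pressed; spring return, about 4 N fully pressed
- glovebox_carton: carton fixed to the bench, 120 x 90 x 60 mm, on the other side of the chamber from the control box; not used; origin at the centre of its underside
- flange: loose stainless blank flange, disc 40 mm across with a 26 mm stub, 22 mm high, standing on the lid of the chamber; origin at centre of underside; to be left alone
- gasket: loose copper ring, 42 mm outside diameter, 4 mm thick, lying on the chamber's front ledge beyond the keeper side of the catch; origin at centre of underside; to be left alone
- dish1: loose closed glass petri dish, 90 mm across, 14 mm high, on the table; to be left alone
- dish2: second loose closed petri dish, 90 mm across, 14 mm high, on the table; to be left alone
- jar: loose closed jar, 48 mm across, 70 mm high, on the table; to be left alone
- driver: loose screwdriver lying on the table; to be left alone
- clamp: loose aluminium pipe clamp, 50 x 44 x 16 mm, lying on the table; to be left alone
There are look-alikes about, which are no part of the job. What is meant by the control is not green, and is the larger of those in its own colour.

How it is judged:
By the outcome, as a careful person would: the job done as asked, in the order asked, and still so for the second after the job is handed in, with the robot touching nothing.
It also fails if it takes over 45 s, if anything falls off the work surface, if the arm or the gripper's body presses on something with over 40 N, if the wrist force passes 120 N, or if a joint passes its speed limit or range.

ROBOT

A 6-joint arm with a two-finger parallel gripper is mounted at the origin on the work surface. World frame = base frame: x ahead of the robot, y to its left, z up, the work surface at z = 0. Lengths are in m, angles in rad, forces in N, time in s.
With the tool pointing down it reaches from about 0.275 to 0.85 m from the base axis. Payload 5.2 kg.
Tool frame: the origin (TCP) lies at the very end of the fingers, on their centre line; the grasp point (between the pads) lies 19 mm behind it; z points along the fingers, y is the line along which they close (so a half turn about z gives the same grasp; the last joint's range is limited). The gripper opens to 85 mm and grips with 20 to 120 N. Pads are 22 mm wide; open, the fingers measure 114 mm over their backs; the gripper's body (76 mm by 85 mm) begins 54 mm behind the grasp point. The pads swing forward as they close: fully open they stand 13 mm farther back than shut.
Start: joints at [1.04, 0.259, 1.535, -0, 1.348, -0.203], TCP at [0.177, 0.521, 0.231] pointing down, gripper open.
Joint ranges: [-3.14, 3.14], [-0.91, 2.08], [0.19, 2.58], [-1.22, 4.36], [0.22, 2.71], [-3.12, 3.12]. Speed limits (rad/s): [2.57, 2.57, 3.14, 3.14, 3.14, 3.14].

INTERFACE

Orientations are given as a unit quaternion [x, y, z, w].
In Python, from cell import bot gives the robot as it stands. The module is installed in compiled form; this text tells all that it offers.
- The arm moves only by the tool play_rows, never from a script. Its argument "increments" is a list that holds one entry, the list of rows, each a list of 7 numbers: the shift along the tool's x, y, z in units of 0.1 m (1.0 is 0.1 m), then the turn, a rotation vector about the tool's x, y, z in units of 360 degrees (1.0 is 360 degrees), then the closure, from 0 (fully open) to 1 (shut). A call has 1 to 8 rows; each row shifts and turns the commanded pose from where the row before left it, along the tool's axes as they then stand; what a row does not reach is not made up. A row lasts 1/12 s, in which the tool goes at most 41.7 mm and 7.16 degrees, less where a joint would pass 70% of its speed; a pose out of reach is approached as far as the arm can. A call with a number of a shift or a turn outside -1 to 1 is refused whole. A call with a gripper value outside its range is refused whole. The fingers move at their own pace and stop on an object; "grip_force" is the grip in N (left out, the last holds). Time passes only in rows, so rows that do not move let the fingers close. It gives the time, the measured TCP pose, the force, the opening and the grip force at its end, in the units of the state.
- bot.read_state(): the state, without advancing time (a new reading comes with each control period).
- bot.snapshot(name): name is "scene" or "top" or "wrist"; returns the picture (384x512x3 uint8, red, green, blue); there is no depth.
- bot.camera_params(name): a dict with "fx", "fy", "cx", "cy" (pixels), "R" (3x3) and "t" (3): a world point X has camera coordinates R X + t. Camera axes: x right, y down, z forward; pixel columns grow to the right and rows downward; lengths in m; the calibration is good to about 2 mm. The wrist camera is an equidistant fisheye: a pixel r from the principal point sees the ray r / f radians off the axis. A picture is of the moment at which its call begins: read the wrist's pose just before it. camera_params takes no time and is no camera call; for the wrist camera it gives the pose at the moment of the call.
- bot.finish_job(): hands the job in; it is judged then, once.
Trained networks look in the newest picture that a camera, given by its name, has taken for a name from the list of things; names that differ only in an ending like _2 or _b are one class to them, and where a whole thing is asked for, a point or a joint stands for the part that bears it (a point fixed in the world has none). Each returns a list of dicts, best first, with "p" (0 to 1); they miss things now and then, are a little off and sometimes report something else, mostly with a low value. They report only what shows in the picture. A call takes as long as a camera call. They do not tell look-alikes from the thing itself.
- bot.search_frame(camera, name): "centre" ([x, y, z] in m, in world coordinates, good to about 4 mm: the middle of the surface that is visible of it).
- bot.masks_of(camera, name): "mask" (384x512 bool, what is visible of it).
The state is a dict: "clock": time; "joint_positions": joint angles; "qd": joint speeds; "tau": joint torques, N m; "tcp_pos": TCP position; "tcp_rot": TCP orientation; "wrist_force": force on the tool from outside, world axes, zero at the start; "torque": the same for the moment, N m; "grip_width": finger opening in m; "gripper_force": force on a finger pad.
Only numpy, scipy, OpenCV 4.12 (cv2) and the standard library are available. Lean on these libraries where they do the work, as an engineer would, in place of code of your own. Each camera call takes 0.05 s, during which the arm holds its last target. There are 200 camera calls.

## Working session

There is one attempt and no reset: what is moved stays moved. The work goes in short steps, Python scripts to look and compute and a tool call to move; the robot and the scene stay as the last step left them, time stands still between calls to the robot, and variables do not carry over. Pictures are saved under pics/ and viewed, at most 10 in all, crops included, and the job is handed in when it is done.

Besides the shell and the picture viewer there is one more tool, called after "Request:" by a JSON object that holds its "api" and its "payload". play_rows: Moves the arm, as the interface text tells. Shifts and turns lie within -1 to 1; 1 stands for 0.1 m of shift or 360 degrees of turn. Its arguments: {"type":"object","properties":{"increments":{"type":"array"},"grip_force":{"type":"number"}},"required":["increments"]}

```bash
mkdir -p pics
python3 - <<'E'
from cell import bot
import cv2,numpy as np
s=bot.read_state();print({k:np.round(v,3).tolist() for k,v in s.items()})
for c in("top","scene"):
    im=bot.snapshot(c);cv2.imwrite(f"pics/{c}0.png",im[:,:,::-1])
    for n in("chamber","bolt_lug","catch_top","control","start_top","gasket","flange","glovebox_carton","jar"):
        for d in bot.search_frame(c,n)[:3]: print(c,n,np.round(d["centre"],3),round(d["p"],2))
p=bot.camera_params("top");print(p)
E
```

```text
{'clock': 0.0, 'joint_positions': [1.04, 0.259, 1.536, 0.0, 1.348, -0.203], 'qd': [-0.0, -0.004, 0.001, 0.001, 0.0, -0.001], 'tau': [0.001, -44.604, -29.057, -0.0, 0.012, -0.0], 'tcp_pos': [0.177, 0.52, 0.23], 'tcp_rot': [0.163, 0.987, -0.001, -0.0], 'wrist_force': [0.508, 0.279, 0.474], 'torque': [0.023, 0.021, 0.065], 'gripper_force': 0.0, 'grip_width': 0.086}
top chamber [ 0.587 -0.059  0.116] 0.78
top bolt_lug [ 0.544 -0.099  0.111] 0.83
top catch_top [ 0.503 -0.078  0.137] 0.61
top catch_top [ 0.584 -0.056  0.11 ] 0.47
top control [ 0.454 -0.32   0.061] 0.85
top control [ 0.304 -0.349  0.036] 0.67
top control [ 0.324 -0.204  0.043] 0.61
top start_top [ 0.428 -0.319  0.08 ] 0.47
top start_top [ 0.285 -0.354  0.051] 0.42
top gasket [0.505 0.04  0.107] 0.41
top flange [ 0.454 -0.318  0.057] 0.52
top flange [ 0.596 -0.141  0.127] 0.51
top glovebox_carton [0.476 0.315 0.056] 0.94
top glovebox_carton [0.658 0.416 0.023] 0.64
top jar [ 0.597 -0.29   0.073] 0.58
top jar [0.715 0.289 0.013] 0.27
scene chamber [ 0.624 -0.059  0.112] 0.82
scene bolt_lug [ 0.546 -0.096  0.114] 0.75
scene catch_top [ 0.507 -0.073  0.131] 0.9
scene catch_top [0.718 0.287 0.013] 0.67
scene control [ 0.339 -0.209  0.043] 0.84
scene control [ 0.32  -0.354  0.04 ] 0.82
scene control [ 0.474 -0.322  0.058] 0.71
scene start_top [ 0.436 -0.316  0.077] 0.63
scene flange [ 0.607 -0.148  0.129] 0.56
scene glovebox_carton [0.488 0.31  0.063] 0.93
scene jar [ 0.61  -0.298  0.072] 0.83
{'fx': 370.33388099115507, 'fy': 370.33388099115507, 'cx': 254.10378621373894, 'cy': 198.55433319096014, 'R': array([[-0.01554592, -0.99965345, -0.02124394],
       [-0.9945996 ,  0.01764083, -0.10227627],
       [ 0.10261558,  0.01953924, -0.99452917]]), 't': array([0.01513773, 0.52895965, 1.06278136])}
```

```bash
python3 -c "
import cv2,numpy as np
a=cv2.imread('pics/top0.png');b=cv2.imread('pics/scene0.png');cv2.imwrite('pics/t1.png',cv2.resize(a,(800,600)));cv2.imwrite('pics/s1.png',cv2.resize(b,(800,600)))"
```

```text
(no output)
```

View pics/t1.png

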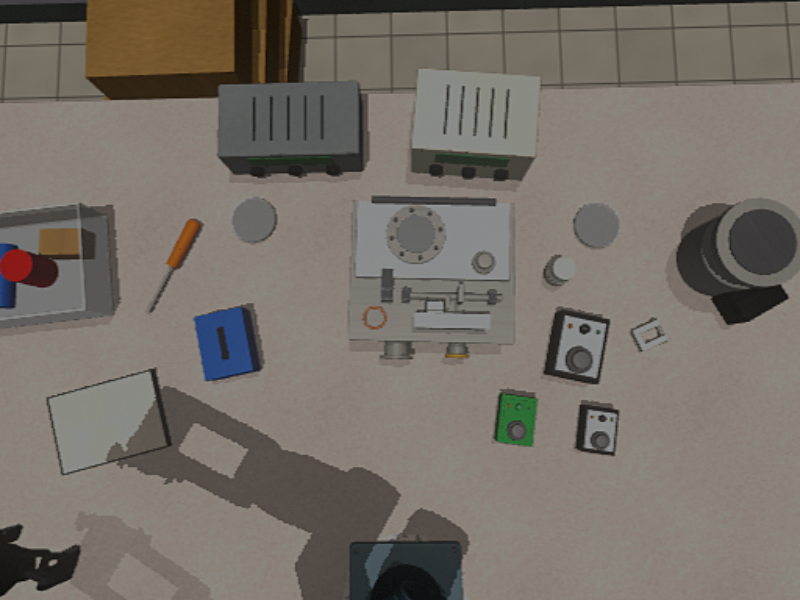

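View pics/s1.png

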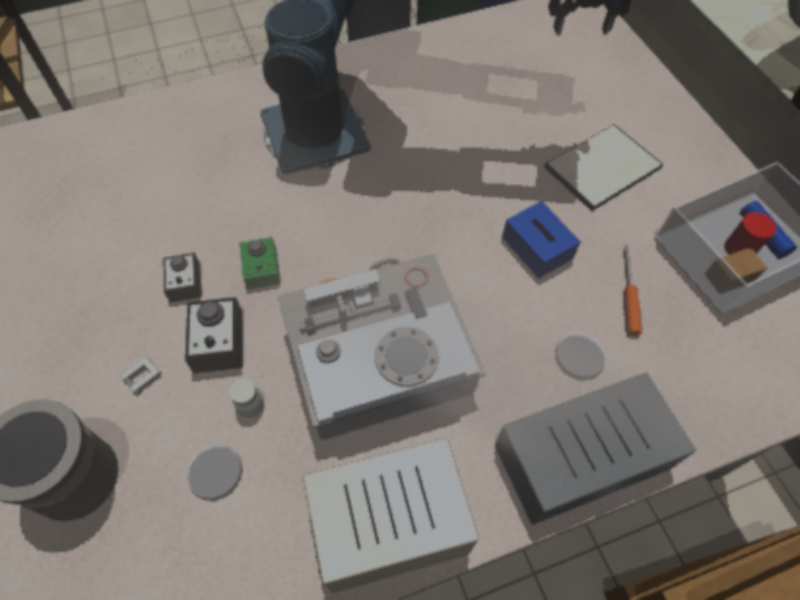

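The top view shows the chamber at its centre (about 435,270), with the catch at (452,321) and the flange at (484,262). The large black control box is at (578,346), right of the chamber, with its button toward the robot. The small black and green boxes are look-alikes. I'll move above the catch next.

```bash
cat > h.py <<'E'
import numpy as np
from scipy.spatial.transform import Rotation as R
from cell import bot
def plan(goal,rot,n,p0=None,q0=None):
    """n equal rows (tool frame shift, turn) from the measured pose"""
    s=bot.read_state(); p=np.array(s["tcp_pos"] if p0 is None else p0); q=R.from_quat(s["tcp_rot"] if q0 is None else q0)
    d=(np.array(goal)-p)/n; rv=(q.inv()*rot).as_rotvec()/n
    for i in range(n):
        print(np.round(np.r_[q.inv().apply(d)*10,rv/(2*np.pi)],3).tolist()); q=q*R.from_rotvec(rv)
def down(yaw): # tool y along world angle yaw, z down
    y=np.array([np.cos(yaw),np.sin(yaw),0]);z=np.array([0,0,-1.]);return R.from_matrix(np.c_[np.cross(y,z),y,z])
E
python3 -c "
from h import *
plan([.5,-.12,.28],down(0),20)"
```

```text
[-0.256, -0.251, -0.024, -0.0, 0.0, 0.01]
[-0.271, -0.235, -0.024, -0.0, 0.0, 0.01]
[-0.285, -0.218, -0.024, -0.0, 0.0, 0.01]
[-0.298, -0.199, -0.024, -0.0, 0.0, 0.01]
[-0.31, -0.181, -0.024, -0.0, 0.0, 0.01]
[-0.321, -0.161, -0.024, -0.0, 0.0, 0.01]
[-0.33, -0.141, -0.024, -0.0, 0.0, 0.01]
[-0.338, -0.12, -0.024, -0.0, 0.0, 0.01]
[-0.345, -0.099, -0.024, -0.0, 0.0, 0.01]
[-0.35, -0.077, -0.024, -0.0, 0.0, 0.01]
[-0.354, -0.055, -0.024, -0.0, 0.0, 0.01]
[-0.357, -0.033, -0.024, -0.0, 0.0, 0.01]
[-0.359, -0.011, -0.024, -0.0, 0.0, 0.01]
[-0.359, 0.011, -0.024, -0.0, 0.0, 0.01]
[-0.357, 0.034, -0.024, -0.0, 0.0, 0.01]
[-0.354, 0.056, -0.024, -0.0, 0.0, 0.01]
[-0.35, 0.078, -0.024, -0.0, 0.0, 0.01]
[-0.345, 0.099, -0.024, -0.0, 0.0, 0.01]
[-0.338, 0.121, -0.024, -0.0, 0.0, 0.01]
[-0.33, 0.141, -0.024, -0.0, 0.0, 0.01]
```

Request:
{"api": "play_rows", "payload": {"increments": [[[-0.256,-0.251,-0.024,0,0,0.01,0.64],[-0.271,-0.235,-0.024,0,0,0.01,0.64],[-0.285,-0.218,-0.024,0,0,0.01,0.64],[-0.298,-0.2,-0.024,0,0,0.01,0.64],[-0.31,-0.181,-0.024,0,0,0.01,0.64],[-0.321,-0.161,-0.024,0,0,0.01,0.64],[-0.33,-0.141,-0.024,0,0,0.01,0.64]]]}}

```text
clock: 1.58
tcp_pos: [0.2899, 0.2946, 0.2484]
tcp_rot: [0.376, 0.927, 0.0, 0.0]
wrist_force: [1.1, 0.4, 0.6]
grip_width: 0.0305
gripper_force: 0.0
```

Request:
{"api": "play_rows", "payload": {"increments": [[[-0.338,-0.12,-0.024,0,0,0.01,0.64],[-0.345,-0.1,-0.024,0,0,0.01,0.64],[-0.35,-0.077,-0.024,0,0,0.01,0.64],[-0.354,-0.055,-0.024,0,0,0.01,0.64],[-0.357,-0.033,-0.024,0,0,0.01,0.64],[-0.36,-0.011,-0.024,0,0,0.01,0.64],[-0.36,0.011,-0.024,0,0,0.01,0.64]]]}}

```text
clock: 2.17
tcp_pos: [0.4015, 0.0691, 0.2654]
tcp_rot: [0.569, 0.822, 0.0, 0.0]
wrist_force: [1.0, 0.3, -0.1]
grip_width: 0.031
gripper_force: 0.0
```

Request:
{"api": "play_rows", "payload": {"increments": [[[-0.357,0.034,-0.024,0,0,0.01,0.64],[-0.354,0.056,-0.024,0,0,0.01,0.64],[-0.35,0.078,-0.024,0,0,0.01,0.64],[-0.345,0.1,-0.024,0,0,0.01,0.64],[-0.338,0.121,-0.024,0,0,0.01,0.64],[-0.33,0.141,-0.024,0,0,0.01,0.64],[0,0,0,0,0,0,0.64],[0,0,0,0,0,0,0.64]]]}}

```text
clock: 2.83
tcp_pos: [0.4963, -0.124, 0.2788]
tcp_rot: [0.713, 0.701, -0.0, -0.0]
wrist_force: [0.6, 0.4, 0.2]
grip_width: 0.0308
gripper_force: 0.0
```

Run:
```python
from h import *
import cv2
s=bot.read_state();print({k:np.round(v,3).tolist() for k,v in s.items() if k in("clock","tcp_pos","tcp_rot","grip_width","wrist_force")})
p=bot.camera_params("wrist");print(p)
im=bot.snapshot("wrist");cv2.imwrite("pics/w0.png",cv2.resize(im[:,:,::-1],(800,600)))
np.savez("w0.npz",im=im,**p)
for n in("bolt_lug","catch_top","start_top","control","chamber"):
    for d in bot.search_frame("wrist",n)[:2]: print(n,np.round(d["centre"],4),round(d["p"],2))
    for d in bot.masks_of("wrist",n)[:1]:
        m=d["mask"].astype(np.uint8);print(" mask",cv2.minAreaRect(cv2.findNonZero(m)))
```

```text
{'clock': 2.833, 'tcp_pos': [0.496, -0.124, 0.279], 'tcp_rot': [0.713, 0.701, -0.0, -0.0], 'wrist_force': [0.596, 0.382, 0.168], 'grip_width': 0.031}
{'fx': 297.3186396354542, 'fy': 297.3186396354542, 'cx': 256.316256757375, 'cy': 186.4672857142306, 'R': array([[ 9.99874637e-01, -1.58328968e-02,  1.73493309e-04],
       [-1.50510730e-02, -9.46984482e-01,  3.20926560e-01],
       [-4.91690162e-03, -3.20888939e-01, -9.47104067e-01]]), 't': array([-0.4982956 , -0.16729393,  0.38906616])}
bolt_lug [ 0.5458 -0.0889  0.1146] 0.61
 mask ((302.6804504394531, 139.19464111328125), (143.8417205810547, 37.25270080566406), 83.50065612792969)
catch_top [ 0.5011 -0.0746  0.1334] 0.93
 mask ((270.6612243652344, 135.11639404296875), (47.996517181396484, 130.18333435058594), 0.6902772188186646)
start_top [ 0.3068 -0.2022  0.0569] 0.64
 mask ((235.68917846679688, 275.3648681640625), (76.44552612304688, 62.964813232421875), 9.462322235107422)
control [ 0.4812 -0.3066  0.0568] 0.93
control [ 0.3284 -0.1974  0.0403] 0.91
 mask ((235.30258178710938, 275.58660888671875), (77.38401794433594, 63.75046920776367), 11.0035400390625)
chamber [ 0.5764 -0.058   0.1124] 0.78
 mask ((327.0, 112.5), (225.0, 246.0), 90.0)
```

View pics/w0.png

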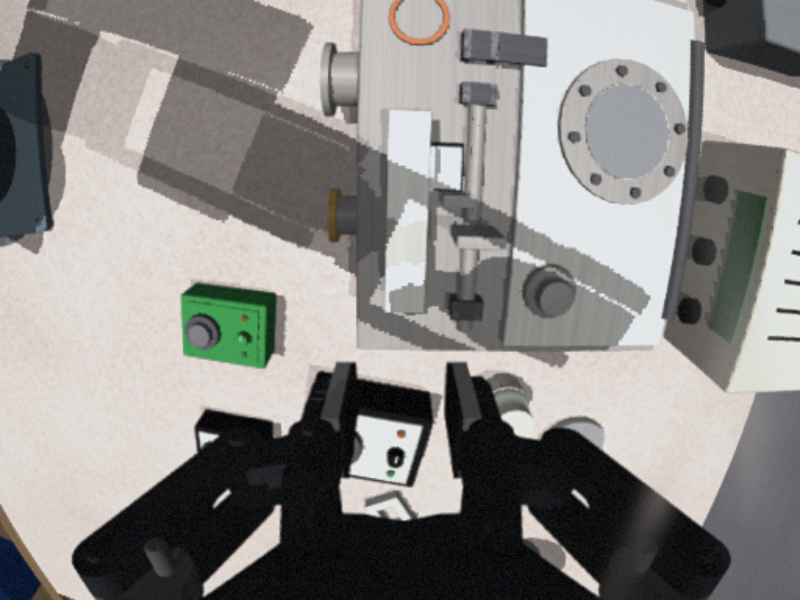

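The wrist view shows the catch bar (388–432, 110–313), the thumb plate (~477,238), the rod guides at (479,93) and (466,307), and the fingertips at (345,370) and (458,370). Next I'll fit the chamber pose from the catch corners.

```bash
cat >> h.py <<'E'
def ray_z(P,uv,z): # equidistant fisheye pixel -> world point at height z
    a=(np.array(uv,float)-[P["cx"],P["cy"]])/P["fx"]; r=np.linalg.norm(a)
    d=P["R"].T@np.r_[np.sin(r)*a/r,np.cos(r)]; c=-P["R"].T@P["t"]
    return c+d*(z-c[2])/d[2]
def proj(P,X):
    c=P["R"]@X+P["t"]; t=np.arctan2(np.hypot(c[0],c[1]),c[2]); return np.array([P["cx"],P["cy"]])+P["fx"]*t*c[:2]/np.hypot(c[0],c[1])
E
python3 - <<'E'
from h import *
P=dict(np.load("w0.npz"))
k=1.5625
W=[ray_z(P,np.array(u)/k,.136) for u in((388,110),(432,110),(427,313),(385,312))]
print(np.round(W,4)); W=np.array(W)
c=W.mean(0); v=(W[0]+W[1]-W[2]-W[3])/2
th=np.arctan2(-v[0],v[1]); print("len",np.linalg.norm(v),"yaw deg",np.degrees(th),"catch",c)
Rz=R.from_euler('z',th)
o=c-Rz.apply([-.09,-.035,.136]); print("origin",o)
for n,q in dict(lug0=(-.045,-.05,.153),lugf0=(-.045,-.054,.153),frontL=(-.125,-.145,.1),frontR=(-.125,.145,.1),lidR=(.125,-.145,.112)).items():
    X=o+Rz.apply(q);print(n,np.round(X,4),np.round(proj(P,X)*k))
for u in((453,250),(502,248),(453,228),(495,228)): print(u,np.round(Rz.inv().apply(ray_z(P,np.array(u)/k,.153)-o),4))
E
python3 -c "
import cv2,numpy as np
im=np.load('w0.npz')['im'][100:190,215:335,::-1]
cv2.imwrite('pics/c0.png',cv2.resize(im,None,fx=6,fy=6,interpolation=cv2.INTER_CUBIC))"
```

```text
[[ 0.4904 -0.0231  0.136 ]
 [ 0.517  -0.0234  0.136 ]
 [ 0.5135 -0.1539  0.136 ]
 [ 0.4857 -0.1527  0.136 ]]
len 0.13013976565963659 yaw deg -1.8230355593828136 catch [ 0.50163205 -0.08824959  0.136     ]
origin [ 0.59269994 -0.05613044  0.        ]
lug0 [ 0.5461 -0.1047  0.153 ] [483. 246.]
lugf0 [ 0.546  -0.1087  0.153 ] [482. 252.]
frontL [ 0.4632 -0.1971  0.1   ] [359. 349.]
frontR [0.4724 0.0928 0.1   ] [361. -43.]
lidR [ 0.713 -0.205  0.112] [661. 354.]
(453, 250) [-0.063 -0.053  0.153]
(502, 248) [-0.0331 -0.051   0.153 ]
(453, 228) [-0.0636 -0.0396  0.153 ]
(495, 228) [-0.0383 -0.0388  0.153 ]
```

View pics/c0.png

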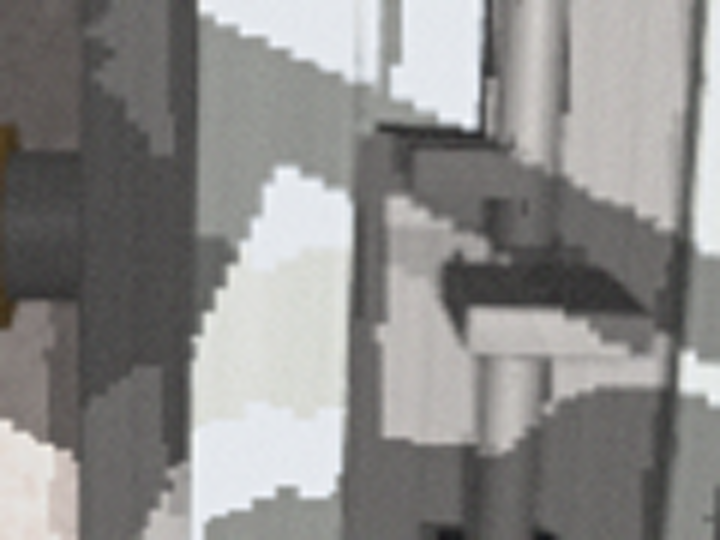

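The camera sits on the +y side of the plate, so the bright strip at crop (465–655, 305–350) is the plate's top edge. That puts the bolt at about 3 mm. The predicted chamber corners match the picture. Now I'll descend behind the plate.

```bash
cat >> h.py <<'E'
O=np.array([.5927,-.0561,0]);TH=np.radians(-1.82);RZ=R.from_euler('z',TH)
def ch(x,y,z): return O+RZ.apply([x,y,z])
def cur():
    s=bot.read_state(); return np.round(RZ.inv().apply(np.array(s["tcp_pos"])-O),4),np.round(s["wrist_force"],1),s["clock"]
E
python3 -c "
from h import *
print(ch(-.066,-.073,.15));plan(ch(-.066,-.073,.15),down(TH),5)"
```

```text
[ 0.52441484 -0.12696704  0.15      ]
[-0.009, 0.057, 0.259, 0.0, 0.0, 0.001]
[-0.009, 0.057, 0.259, 0.0, 0.0, 0.001]
[-0.009, 0.057, 0.259, 0.0, 0.0, 0.001]
[-0.009, 0.057, 0.259, 0.0, 0.0, 0.001]
[-0.009, 0.057, 0.259, 0.0, 0.0, 0.001]
```

Request:
{"api": "play_rows", "payload": {"increments": [[[-0.009,0.057,0.26,0,0,0.001,0.64],[-0.009,0.057,0.26,0,0,0.001,0.64],[-0.009,0.057,0.26,0,0,0.001,0.64],[-0.009,0.057,0.26,0,0,0.001,0.64],[-0.009,0.057,0.26,0,0,0.001,0.64],[0,0,0,0,0,0,0.64],[0,0,0,0,0,0,0.64]]]}}

```text
clock: 3.97
tcp_pos: [0.5234, -0.1271, 0.1484]
tcp_rot: [0.723, 0.691, -0.001, -0.002]
wrist_force: [0.3, 0.3, 0.5]
grip_width: 0.0307
gripper_force: 0.0
```

Run:
```python
from h import *
import cv2
print(cur(),bot.read_state()["tcp_rot"])
P=bot.camera_params("wrist");im=bot.snapshot("wrist");np.savez("w1.npz",im=im,**P)
cv2.imwrite("pics/w1.png",cv2.resize(im[:,:,::-1],(800,600)))
```

```text
(array([-0.067 , -0.0732,  0.1484]), array([0.3, 0.3, 0.5]), 3.9667) [ 7.22677529e-01  6.91182998e-01 -6.60197378e-04 -1.67830019e-03]
```

View pics/w1.png

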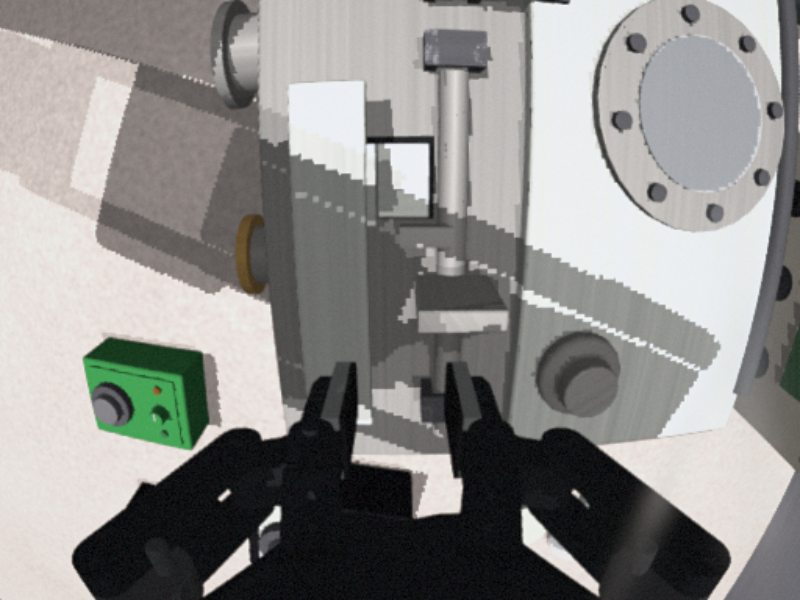

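The left finger (345,375) stands over the catch bar and the right finger (460,375) is in line behind the thumb plate (417–507, 320). I'll descend while watching the force.

Request:
{"api": "play_rows", "payload": {"increments": [[[0,0,0.05,0,0,0,0.64],[0,0,0.05,0,0,0,0.64],[0,0,0.03,0,0,0,0.64],[0,0,0,0,0,0,0.64]]]}}

```text
clock: 4.35
tcp_pos: [0.524, -0.1275, 0.1363]
tcp_rot: [0.723, 0.691, 0.0, 0.0]
wrist_force: [-0.1, 0.6, 0.4]
grip_width: 0.0309
gripper_force: 0.0
```

Request:
{"api": "play_rows", "payload": {"increments": [[[0,0,0.04,0,0,0,0.64],[0,0,0,0,0,0,0.64],[0,0,0,0,0,0,0.64]]]}}

```text
clock: 4.6
tcp_pos: [0.5244, -0.1277, 0.1326]
tcp_rot: [0.723, 0.691, 0.0, 0.0]
wrist_force: [-0.7, 0.1, 2.0]
grip_width: 0.0307
gripper_force: 1.1
```

Request:
{"api": "play_rows", "payload": {"increments": [[[0,0,0.03,0,0,0,0.64],[0,0,0,0,0,0,0.64],[0,0,0,0,0,0,0.64]]]}}

```text
clock: 4.85
tcp_pos: [0.5245, -0.1277, 0.1295]
tcp_rot: [0.723, 0.691, 0.0, 0.0]
wrist_force: [-0.6, -0.6, 3.2]
grip_width: 0.0308
gripper_force: 1.5
```

Request:
{"api": "play_rows", "payload": {"increments": [[[0,0,0.03,0,0,0,0.64],[0,0,0,0,0,0,0.64],[0,0,0,0,0,0,0.64]]]}}

```text
clock: 5.1
tcp_pos: [0.5245, -0.1277, 0.1264]
tcp_rot: [0.723, 0.691, 0.0, 0.0]
wrist_force: [0.0, -0.6, 4.2]
grip_width: 0.0305
gripper_force: 2.0
```

Request:
{"api": "play_rows", "payload": {"increments": [[[0,0,0.015,0,0,0,0.64],[0,0,0,0,0,0,0.64],[0,0,0,0,0,0,0.64]]]}}

```text
clock: 5.35
tcp_pos: [0.5245, -0.1278, 0.1254]
tcp_rot: [0.723, 0.691, 0.0, 0.0]
wrist_force: [-0.9, 0.2, 6.6]
grip_width: 0.031
gripper_force: 3.8
```

Request:
{"api": "play_rows", "payload": {"increments": [[[0.06,0,0,0,0,0,0.64],[0.06,0,0,0,0,0,0.64],[0.06,0,0,0,0,0,0.64],[0.06,0,0,0,0,0,0.64],[0.06,0,0,0,0,0,0.64],[0,0,0,0,0,0,0.64]]]}}

```text
clock: 5.85
tcp_pos: [0.5262, -0.0982, 0.1255]
tcp_rot: [0.723, 0.691, -0.0, 0.001]
wrist_force: [-0.3, -1.5, 6.0]
grip_width: 0.0308
gripper_force: 3.0
```

```bash
python3 -c "
from h import *
print(cur())"
```

```text
(array([-0.0651, -0.0442,  0.1255]), array([-0.3, -1.5,  6. ]), 5.85)
```

Request:
{"api": "play_rows", "payload": {"increments": [[[0.06,0,0,0,0,0,0.64],[0.06,0,0,0,0,0,0.64],[0.05,0,0,0,0,0,0.64],[0.04,0,0,0,0,0,0.64],[0,0,0,0,0,0,0.64]]]}}

```text
clock: 6.27
tcp_pos: [0.5271, -0.0776, 0.1255]
tcp_rot: [0.723, 0.691, -0.0, 0.001]
wrist_force: [-0.2, -2.2, 5.8]
grip_width: 0.03
gripper_force: 3.1
```

Request:
{"api": "play_rows", "payload": {"increments": [[[0.02,0,0,0,0,0,0.64],[0,0,0,0,0,0,0.64],[0,0,0,0,0,0,0.64]]]}}

```text
clock: 6.52
tcp_pos: [0.5272, -0.076, 0.1255]
tcp_rot: [0.723, 0.691, -0.0, 0.001]
wrist_force: [-0.1, -3.7, 5.7]
grip_width: 0.0307
gripper_force: 3.2
```

Request:
{"api": "play_rows", "payload": {"increments": [[[0.01,0,0,0,0,0,0.64],[0,0,0,0,0,0,0.64],[0,0,0,0,0,0,0.64]]]}}

```text
clock: 6.77
tcp_pos: [0.5273, -0.0753, 0.1255]
tcp_rot: [0.723, 0.691, -0.001, 0.002]
wrist_force: [-0.6, -4.1, 5.6]
grip_width: 0.0309
gripper_force: 3.5
```

Request:
{"api": "play_rows", "payload": {"increments": [[[0.015,0,0,0,0,0,0.64],[0,0,0,0,0,0,0.64],[0,0,0,0,0,0,0.64]]]}}

```text
clock: 7.02
tcp_pos: [0.5273, -0.0738, 0.1255]
tcp_rot: [0.723, 0.691, -0.001, 0.002]
wrist_force: [-1.1, -5.0, 6.6]
grip_width: 0.0306
gripper_force: 3.8
```

Request:
{"api": "play_rows", "payload": {"increments": [[[0.02,0,0,0,0,0,0.64],[0,0,0,0,0,0,0.64],[0,0,0,0,0,0,0.64]]]}}

```text
clock: 7.27
tcp_pos: [0.5274, -0.0737, 0.1255]
tcp_rot: [0.723, 0.691, -0.002, 0.003]
wrist_force: [-2.3, -12.4, 5.6]
grip_width: 0.0304
gripper_force: 7.4
```

The end stop is reached, since the force jumped with no travel. I'll ease back and lift.

Request:
{"api": "play_rows", "payload": {"increments": [[[-0.05,0,0,0,0,0,0.64],[0,0,-0.06,0,0,0,0.64],[0,0,-0.1,0,0,0,0.64],[-0.2,-0.1,-0.3,0,0,0,0.64],[-0.3,-0.1,-0.3,0,0,0,0.8],[-0.3,-0.1,-0.3,0,0,0,1],[0,0,0,0,0,0,1],[0,0,0,0,0,0,1]]]}}

```text
clock: 7.93
tcp_pos: [0.4943, -0.1524, 0.2301]
tcp_rot: [0.724, 0.69, 0.0, 0.002]
wrist_force: [-0.7, 0.1, -1.3]
grip_width: -0.0001
gripper_force: 0.0
```

Run:
```python
from h import *
import cv2
print(cur())
P=bot.camera_params("wrist");im=bot.snapshot("wrist");np.savez("w2.npz",im=im,**P)
cv2.imwrite("pics/w2.png",cv2.resize(im[:,:,::-1],(800,600)))
k=1.5625
for z in(.136,.126):print("catch outline",z,[np.round(proj(P,ch(x,y,z))*k).tolist() for x,y in((-.103,.03),(-.077,.03),(-.077,-.1),(-.103,-.1))])
print("plate home",[np.round(proj(P,ch(x,y,.153))*k).tolist() for x,y in((-.06,-.001),(-.03,-.001),(-.03,-.009),(-.06,-.009))])
for n in("control","start_top"):
    for d in bot.search_frame("wrist",n)[:3]: print(n,np.round(d["centre"],4),round(d["p"],2),np.round(proj(P,np.array(d["centre"]))*k))
```

```text
(array([-0.0953, -0.0994,  0.2301]), array([-0.7,  0.1, -1.3]), 7.9333)
catch outline 0.136 [[380.0, 49.0], [432.0, 49.0], [433.0, 295.0], [385.0, 296.0]]
catch outline 0.126 [[381.0, 53.0], [431.0, 52.0], [432.0, 289.0], [386.0, 290.0]]
plate home [[472.0, 106.0], [533.0, 109.0], [533.0, 125.0], [472.0, 123.0]]
control [ 0.3295 -0.1983  0.0396] 0.79 [203. 318.]
control [ 0.4306 -0.275   0.0522] 0.74 [329. 405.]
control [ 0.3053 -0.3319  0.0381] 0.63 [212. 446.]
start_top [ 0.3111 -0.201   0.0528] 0.66 [178. 327.]
```

View pics/w2.png

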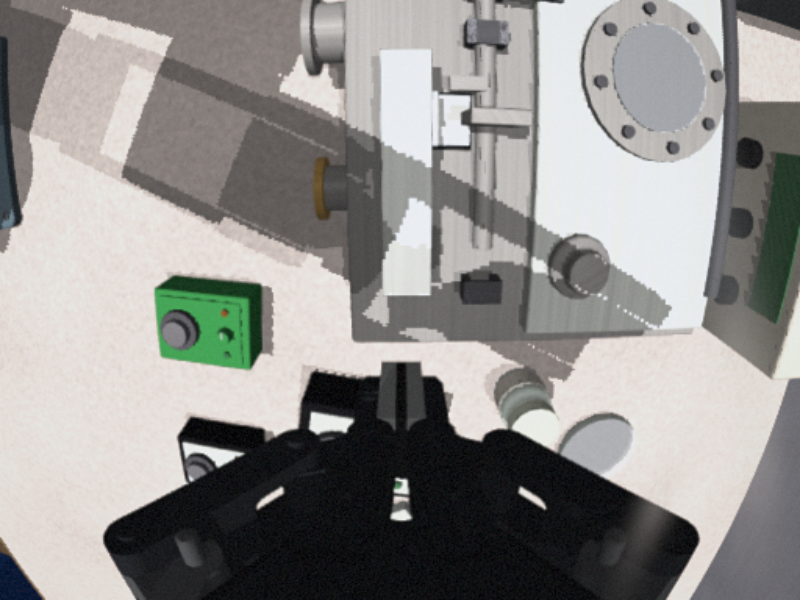

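The lock is done: the plate sits at the predicted home position (472–533, 115), and the catch's lower edge at row 296 fits "up". Next I'll locate the start button from both fixed cameras.

Run:
```python
from h import *
import cv2
C={}
for c in("top","scene"):
    P=bot.camera_params(c);im=bot.snapshot(c)
    for d in bot.search_frame(c,"start_top"): 
        if abs(d["centre"][1]+.32)<.03 and abs(d["centre"][0]-.43)<.04: print(c,np.round(d["centre"],4),d["p"])
    u=[]
    X=P["R"]@np.array([.43,-.319,.07])+P["t"]; u0=np.array([P["fx"]*X[0]/X[2]+P["cx"],P["fy"]*X[1]/X[2]+P["cy"]])
    a,b=(u0-30).astype(int); crop=im[b:b+60,a:a+60,::-1]; C[c]=cv2.resize(crop,(390,390),interpolation=cv2.INTER_CUBIC); print(c,u0,a,b)
    np.savez(f"{c}2.npz",**P,a=a,b=b)
cv2.imwrite("pics/btn.png",np.hstack(list(C.values())))
```

```text
top [371.1442576  230.33991882] 341 200
scene [133.49961829 199.31256999] 103 169
```

View pics/btn.png

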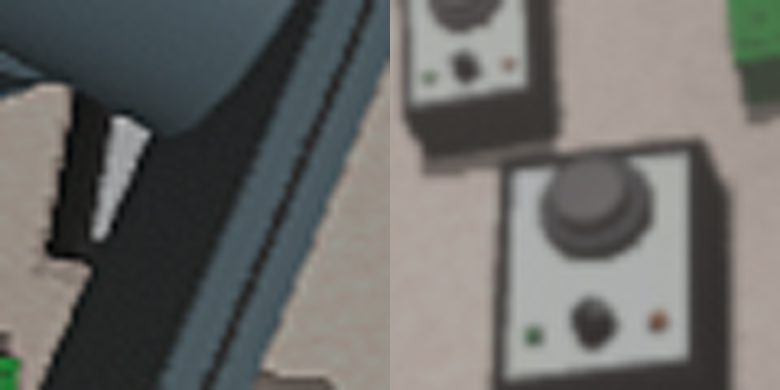

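The arm hides the box in the top view. In the scene crop the button-top centre is at about (133.5,197.5) px. For the top view I'll use the first picture.

```bash
python3 -c "
import cv2
im=cv2.imread('pics/top0.png')[195:255,341:401]
cv2.imwrite('pics/btn2.png',cv2.resize(im,(480,480),interpolation=cv2.INTER_CUBIC))"
```

```text
(no output)
```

View pics/btn2.png

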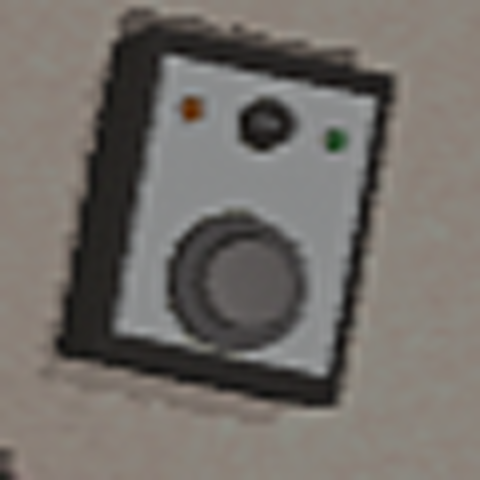

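The crop shows the button-top centre at (253,282), which is full-image (372.6,230.2), and the dial knob at (267,123).

Run:
```python
from h import *
A=[];b=[]
for c,uv in(("top",(372.6,230.2)),("scene",(133.5,197.5))):
    P=bot.camera_params(c);d=P["R"].T@[(uv[0]-P["cx"])/P["fx"],(uv[1]-P["cy"])/P["fy"],1];d/=np.linalg.norm(d)
    o=-P["R"].T@P["t"];M=np.eye(3)-np.outer(d,d);A.append(M);b.append(M@o)
    print(c,[np.round(o+d*(z-o[2])/d[2],4) for z in(.07,.08)])
X=np.linalg.lstsq(np.vstack(A),np.hstack(b),rcond=None)[0];print(X)
G=X.copy();G[2]=.2;plan(G,down(np.radians(-2.6)),5)
```

```text
top [array([ 0.4303, -0.323 ,  0.07  ]), array([ 0.4302, -0.3201,  0.08  ])]
scene [array([ 0.4243, -0.3178,  0.07  ]), array([ 0.4308, -0.3166,  0.08  ])]
[ 0.43060241 -0.31813357  0.08080167]
[-0.342, -0.111, 0.054, -0.0, -0.0, 0.0]
[-0.342, -0.111, 0.054, -0.0, -0.0, 0.0]
[-0.342, -0.111, 0.054, -0.0, -0.0, 0.0]
[-0.342, -0.111, 0.054, -0.0, -0.0, 0.0]
[-0.342, -0.111, 0.054, -0.0, -0.0, 0.0]
```

Request:
{"api": "play_rows", "payload": {"increments": [[[-0.34,-0.11,0.05,0,0,0,1],[-0.34,-0.11,0.05,0,0,0,1],[-0.34,-0.11,0.05,0,0,0,1],[-0.34,-0.11,0.05,0,0,0,1],[-0.34,-0.11,0.05,0,0,0,1],[0,0,0,0,0,0,1]]]}}

```text
clock: 8.78
tcp_pos: [0.4293, -0.3233, 0.2015]
tcp_rot: [0.724, 0.69, -0.001, -0.0]
wrist_force: [0.9, 0.3, -0.4]
grip_width: -0.0
gripper_force: 0.0
```

Request:
{"api": "play_rows", "payload": {"increments": [[[0,0,0.3,0,0,0,1],[0,0,0.3,0,0,0,1],[0,0,0.25,0,0,0,1],[0,0,0.2,0,0,0,1],[0,0,0,0,0,0,1],[0,0,0,0,0,0,1]]]}}

```text
clock: 9.28
tcp_pos: [0.4311, -0.3172, 0.0972]
tcp_rot: [0.723, 0.691, 0.0, -0.002]
wrist_force: [0.5, -0.1, 0.7]
grip_width: 0.0001
gripper_force: 0.0
```

Well centred. I'll press down in steps.

Request:
{"api": "play_rows", "payload": {"increments": [[[0,0,0.1,0,0,0,1],[0,0,0.05,0,0,0,1],[0,0,0,0,0,0,1],[0,0,0,0,0,0,1]]]}}

```text
clock: 9.62
tcp_pos: [0.4316, -0.3185, 0.0835]
tcp_rot: [0.723, 0.691, -0.0, 0.0]
wrist_force: [0.4, 0.5, 1.1]
grip_width: 0.0
gripper_force: 0.0
```

Request:
{"api": "play_rows", "payload": {"increments": [[[0,0,0.04,0,0,0,1],[0,0,0,0,0,0,1],[0,0,0,0,0,0,1]]]}}

```text
clock: 9.87
tcp_pos: [0.4315, -0.3185, 0.0793]
tcp_rot: [0.723, 0.691, 0.0, 0.0]
wrist_force: [0.1, 0.8, -0.2]
grip_width: -0.0002
gripper_force: 0.0
```

Request:
{"api": "play_rows", "payload": {"increments": [[[0,0,0.03,0,0,0,1],[0,0,0,0,0,0,1],[0,0,0,0,0,0,1]]]}}

```text
clock: 10.12
tcp_pos: [0.4316, -0.3187, 0.0764]
tcp_rot: [0.723, 0.691, 0.0, 0.0]
wrist_force: [-0.1, 0.1, 2.8]
grip_width: 0.0002
gripper_force: 1.1
```

Request:
{"api": "play_rows", "payload": {"increments": [[[0,0,0.03,0,0,0,1],[0,0,0,0,0,0,1],[0,0,0,0,0,0,1]]]}}

```text
clock: 10.37
tcp_pos: [0.4317, -0.3188, 0.0734]
tcp_rot: [0.723, 0.691, -0.0, 0.0]
wrist_force: [-0.2, -0.1, 4.0]
grip_width: 0.0
gripper_force: 1.8
```

Request:
{"api": "play_rows", "payload": {"increments": [[[0,0,0.02,0,0,0,1],[0,0,0,0,0,0,1],[0,0,0,0,0,0,1]]]}}

```text
clock: 10.62
tcp_pos: [0.4318, -0.3188, 0.0728]
tcp_rot: [0.723, 0.691, -0.0, 0.001]
wrist_force: [-3.0, 2.1, 15.0]
grip_width: -0.0001
gripper_force: 7.6
```

Request:
{"api": "play_rows", "payload": {"increments": [[[0,0,0.02,0,0,0,1],[0,0,0,0,0,0,1],[0,0,0,0,0,0,1]]]}}

```text
clock: 10.87
tcp_pos: [0.4318, -0.3189, 0.0726]
tcp_rot: [0.723, 0.691, -0.0, 0.001]
wrist_force: [-6.1, 5.8, 29.6]
grip_width: -0.0002
gripper_force: 14.4
```

The button hit its hard stop at full travel. Now I'll release it.

Request:
{"api": "play_rows", "payload": {"increments": [[[0,0,-0.06,0,0,0,1],[0,0,-0.15,0,0,0,1],[0,0,-0.35,0,0,0,1],[0,0,-0.35,0,0,0,1],[0,0,-0.35,0,0,0,1],[-0.2,0,0,0,0,0,1],[0,0,0,0,0,0,1],[0,0,0,0,0,0,1]]]}}

```text
clock: 11.53
tcp_pos: [0.4302, -0.3386, 0.1949]
tcp_rot: [0.723, 0.691, 0.0, -0.0]
wrist_force: [0.3, 0.5, -0.3]
grip_width: -0.0002
gripper_force: 0.0
```

Run:
```python
from h import *
import cv2
print(cur())
a=bot.snapshot("scene")[130:290,90:330,::-1]
cv2.imwrite("pics/f.png",cv2.resize(a,(780,520),interpolation=cv2.INTER_CUBIC))
```

```text
(array([-0.1534, -0.2876,  0.1949]), array([ 0.3,  0.5, -0.3]), 11.5333)
```

View pics/f.png

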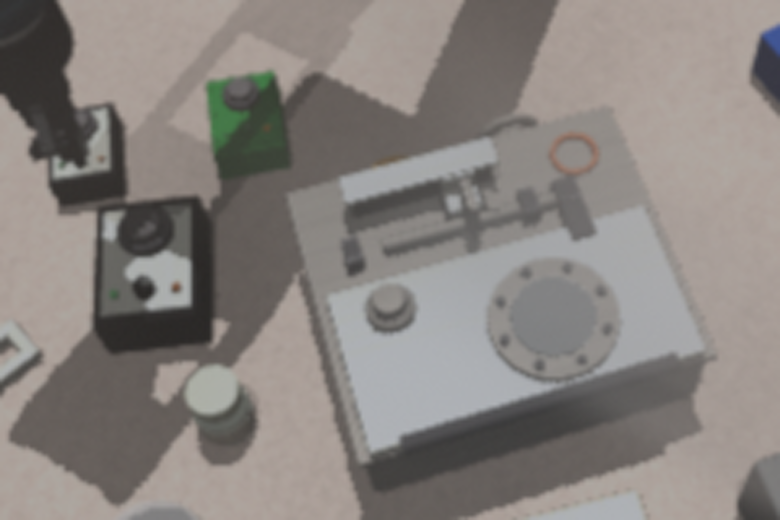

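The bolt reaches into the keeper at (572,205), and the catch is up (its side face shows around (420,180)). The button is out, the gasket, flange and jar are undisturbed, and the gripper is clear of everything.

```bash
python3 -c "
from cell import bot
print(bot.finish_job())"
```

```text
the job is handed in; nothing more can be done
None
```

The bolt is fully home with the catch sprung up behind it, the start button was then pressed right in and came back out, and the job was handed in at about 11.6 s; the gasket, flange and jar were undisturbed in the last picture, and the arm went near no other loose item.

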